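# Set the water valve behind its access panel

### The arm

A 7-joint arm with a two-finger parallel gripper is mounted at the origin on the work surface. World frame = base frame: x ahead of the robot, y to its left, z up, the work surface at z = 0. Lengths are in m, angles in degrees, forces in N, time in s.
With the tool pointing down it reaches from about 0.35 to 0.775 m from the base axis. Payload 3.1 kg.
Tool frame: the origin (TCP) lies on the centre line of the jaws, within the pads' length; the fingertips stand 17 mm ahead of it and the grasp point (between the pads) lies 2 mm behind it (robot.tip_reach is the distance from the TCP to the fingertips, in m); z points along the fingers, y is the line along which they close (so a half turn about z gives the same grasp; the last joint's range is limited). The gripper opens to 85 mm and grips with 20 to 120 N. Pads are 22 mm wide; open, the fingers measure 114 mm over their backs; the gripper's body (76 mm by 85 mm) begins 54 mm behind the grasp point. The pads swing forward as they close: fully open they stand 13 mm farther back than shut.
Start: joints at [-2.389, 17.813, 0.802, 86.603, -0.252, 75.585, -1.558], TCP at [0.55, 0, 0.248] pointing down, gripper open.
Joint ranges: [-154.91, 154.91], [-16.99, 109.72], [-72.82, 74.43], [7.12, 147.25], [-82.49, 262.49], [11.32, 116.49], [-174.64, 174.64]. Speed limits (degrees/s): [159.86, 159.86, 180, 180, 180, 180, 180].

### API

Orientations are given as [roll, pitch, yaw] about the fixed x, y, z axes, in that order (R = Rz(yaw) Ry(pitch) Rx(roll)).
In Python, from station import robot, fingers, vision, workorder, recognise gives the robot as it stands. Calls block until the motion is done:
- robot.move_to(position, orientation): joint-space move of the TCP to a pose.
- robot.line_to(position, orientation=None, velocity=0.15, f_stop=None): straight line of the TCP; orientation=None keeps the orientation; velocity is the mean speed in m/s. With f_stop (N) it stops when the force on the tool has changed by that much, and returns True; else False.
- robot.move_j(angles): joint-space move.
- fingers.gripper_to(opening, force=None): opening from 0.0 (shut) to 1.0 (fully open); force is the grip in N (None keeps the last); returns when the fingers have stopped.
- robot.pause(seconds).
- robot.inverse_kinematics(position, orientation): joint angles nearest the present ones, or None.
- vision.grab_frame(name): name is "scene" or "side" or "wrist"; returns the picture (384x512x3 uint8, red, green, blue); there is no depth.
- vision.calibration(name): a dict with "mtx" (3x3 intrinsics, pixels), "k1" (the pictures are not rectified: a ray, as slopes to the right and down, at radius r is drawn at 1 + k1 r^2 times it, then the intrinsics apply), "extrinsics" (4x4, takes a point from world to camera coordinates); the wrist camera has in their place "T_tool_cam" (4x4, takes a point from camera to tool coordinates, whose origin is the TCP and whose axes are the flange's). Camera axes: x right, y up, looking along -z (the intrinsics and any distortion apply to the point x, -y, -z); pixel columns grow to the right and rows downward; lengths in m; the calibration is good to about 2 mm. A picture is of the moment at which its call begins: read the wrist's pose just before it. calibration takes no time and is no camera call.
A pose or a line that the arm cannot do raises robot.PlanningError and nothing moves.
- workorder.close_job(): hands the job in; it is judged then, once.
Trained networks look in the newest picture that a camera, given by its name, has taken for a name from the list of things; names that differ only in an ending like _2 or _b are one class to them, and where a whole thing is asked for, a point or a joint stands for the part that bears it (a point fixed in the world has none). Each returns a list of dicts, best first, with "p" (0 to 1); they miss things now and then, are a little off and sometimes report something else, mostly with a low value. They report only what shows in the picture. A call takes as long as a camera call.
- recognise(label, camera): "rect" ([centre column, centre row, width, height] in pixels, round what is visible of it).
Readings, each from a call of its own:
- robot.current_time_s(): time.
- robot.current_joint_positions(): joint angles.
- robot.current_dq(): joint speeds.
- robot.current_joint_torque(): joint torques, N m.
- robot.current_tool_pos(): TCP position.
- robot.current_eef_rot(): TCP orientation.
- robot.current_contact_force(): force on the tool from outside, world axes, zero at the start.
- robot.current_torque(): the same for the moment, N m.
- robot.current_finger_gap(): opening from 0.0 (shut) to 1.0 (fully open).
- robot.current_gripper_force(): force on a finger pad.
Only numpy, scipy, OpenCV 4.12 (cv2) and the standard library are available. Lean on these libraries where they do the work, as an engineer would, in place of code of your own. Each camera call takes 0.05 s, during which the arm holds its last target. There are 200 camera calls.

### The job

The drinking-water supply has to be throttled to half flow. On the grey valve box, turn both turn buttons aside, lift the freed white panel out by its handle and lay it down gently, handle up, in the middle of the cork mat; then set the lever valve inside to half open, its lever at 45 degrees to the pipe. Leave the bowl, mug and notebook where they are and leave the box open.

Things in the scene. Friction and masses are not known exactly. Their poses are not given: they have to be found in the camera images.
- valve_box: Fixed grey metal box standing on the table, 275 x 275 mm, 100 mm high; origin at the centre of its underside, z up. Its top is a frame 35 mm wide round a square recess in which the panel lies; below that is an opening 185 x 185 mm. A copper pipe 22 mm thick runs through it along its own x axis, 30 mm above the table and 30 mm to its -y side, and sticks out 35 to 43 mm beyond both faces.
- button_left (a joint): Angle of the turn button on the middle of the box's +y frame side. 0: the button lies along the box's y axis, across the panel's edge, and holds the panel down; +-1.57: it lies along the box's x axis, clear of the panel (it clears the panel from about 1.15). Counter-clockwise from above is positive, it turns either way to stops at +-1.65 with light friction (0.04 N m) and stays where it is left.
- button_right (a joint): The same for the turn button on the middle of the box's -y frame side (0: along the box's y axis, across the panel's edge).
- button_left_grip (a point): Point on the pivot of the left turn button, 12 mm above the frame's top (112 mm above the table), 118.5 mm to +y of the box's centre. The button is an aluminium bar 60 mm long, 12 mm wide, with an upright grip fin 36 mm long and 10 mm thick whose top is 21.5 mm above the frame; the point's y axis lies along the bar and turns with it. The bar's underside clears the frame by 1.5 mm.
- button_right_grip (a point): The same point on the right turn button, 118.5 mm to -y of the box's centre.
- panel_handle (a point): Centre of the handle bar of the loose white panel. Panel 200 x 200 x 9 mm, 0.3 to 0.65 kg, lying in the recess (2.5 mm play each side) with its underside 90 mm above the table. The handle bridges the panel's middle: a steel bar 90 mm long along the panel's y axis, 14 mm wide, 12 mm high, its centre 31 mm above the panel's underside, with 16 mm of free space under it. Axes are the panel's, z up out of the panel.
- mat_top (a point): Centre of the top face of the cork mat, 240 x 240 x 4 mm, fixed flat on the table to one side of the box; axes along its edges.
- valve (a joint): Angle of the valve lever in the box. 0: lever along the pipe, pointing to the box's +x (fully open); 1.571: lever across the pipe, pointing to the box's +y (shut); 0.785: half open. Counter-clockwise from above is positive. Friction 0.15 N m; it stays where it is left.
- valve_axis (a point): Point on the valve's upright spindle, at the mid height of the lever's grip (75 mm above the table), 30 mm to -x and 30 mm to -y of the box's centre; axes are the box's.
- valve_grip (a point): Centre of the lever's grip, 58 mm out from the spindle. The grip is a steel bar 48 mm long along the lever (34 to 82 mm from the spindle), 12 mm wide, 18 mm high, 66 to 84 mm above the table; the pipe's top is 41 mm above the table. x axis points out along the lever.
- bowl: White bowl of dates, 144 mm across, 50 mm high, on the other side of the box from the mat: leave alone. Origin at the centre of its underside.
- mug: White mug, 80 mm across, 95 mm high, on the other far side of the box: leave alone. Origin at the centre of its underside.
- notebook: Thick black notebook lying flat, 105 x 148 x 24 mm, on one far side of the box: leave alone. Origin at the centre of its underside.

How it is judged (in metres and radians):
On the way, in this order (a step that is already met when the one before it is completed fails the run):
1. both turn buttons are turned aside (more than 60 degrees) with the panel still in its recess ((value of joint button_left above 1.05 rad or value of joint button_left below -1.05 rad) and (value of joint button_right above 1.05 rad or value of joint button_right below -1.05 rad) and z of panel_handle in the frame of valve_box below 0.13 m), for 0.1 s.
2. the panel is lifted out of the box (z of panel_handle in the frame of valve_box above 0.145 m), for 0.1 s.
3. the panel lies flat on the cork mat, handle up, let go (horizontal distance between panel_handle and mat_top below 0.06 m and z of panel_handle in the frame of mat_top below 0.037 m and angle between panel_handle's own z axis and vertical below 0.08 rad and contact force between the fingers and panel below 0.1 N), for 0.2 s.
At the end, for the whole second after the job is handed in: The valve lever is at rest at 45 degrees to the pipe, within 7 degrees (0.665 to 0.905 rad), and the panel lies at rest flat on the cork mat, handle up, its centre within 60 mm of the mat's centre (value of joint valve between 0.665 and 0.905 rad and velocity of joint valve between -0.02 and 0.02 rad/s and horizontal distance between panel_handle and mat_top below 0.06 m and z of panel_handle in the frame of mat_top below 0.037 m and angle between panel_handle's own z axis and vertical below 0.08 rad and linear speed of panel below 0.02 m/s); the robot touches nothing.
It fails at once if the panel is dropped (falling faster than 0.7 m/s out of the fingers) (linear speed of panel above 0.7 m/s and contact force between the fingers and panel below 0.1 N).
It fails at once if the bowl is pushed more than 30 mm (distance of bowl from where it was at the start of the episode above 0.03 m).
It fails at once if the mug is pushed more than 30 mm (distance of mug from where it was at the start of the episode above 0.03 m).
It fails at once if the notebook is pushed more than 30 mm (distance of notebook from where it was at the start of the episode above 0.03 m).
It also fails if it takes over 70 s, if anything falls off the work surface, if the arm or the gripper's body presses on something with over 40 N, if the wrist force passes 120 N, or if a joint passes its speed limit or range.

## Working session

There is one attempt and no reset: what is moved stays moved. The work goes in short steps, each a Python script; the robot and the scene stay as the last script left them, time stands still between calls to the robot, and variables do not carry over. Pictures are saved under pics/ and viewed, at most 10 in all, crops included, and the job is handed in when it is done.

```bash
mkdir -p pics; ls
python3 - <<'E'
from station import robot, fingers, vision, workorder, recognise
import cv2
for n in ["scene","side","wrist"]:
    im=vision.grab_frame(n); cv2.imwrite(f"pics/{n}0.png",im[:,:,::-1])
    c=vision.calibration(n); print(n,{k:(v.tolist() if hasattr(v,'tolist') else v) for k,v in c.items()})
    for l in ["valve_box","button_left","button_right","panel_handle","mat_top","bowl","mug","notebook"]:
        try: print(l,[( [round(x) for x in d["rect"]],round(d["p"],2)) for d in recognise(l,n)][:3])
        except Exception as e: print(l,e)
E
```

```text
pics
scene {'mtx': [[393.2656405705877, 0.0, 256.7495823829908], [0.0, 393.2656405705877, 186.62935074324292], [0.0, 0.0, 1.0]], 'k1': -0.11150312863639791, 'extrinsics': [[-0.4442406455080833, 0.8957756848534826, -0.015367865949307573, 0.24459895353371697], [-0.7634817695325081, -0.36954565030805414, 0.5296523387373153, 0.3896092055671036], [0.46877055845058346, 0.24702618234444668, 0.8480756032136856, -1.5303374324933594], [0.0, 0.0, 0.0, 1.0]]}
valve_box [([252, 193, 127, 120], 0.71)]
button_left [([253, 184, 90, 72], 0.71), ([283, 198, 13, 14], 0.68)]
button_right [([222, 159, 9, 10], 0.61)]
panel_handle [([252, 185, 88, 74], 0.86)]
mat_top [([176, 130, 86, 73], 0.83)]
bowl [([394, 212, 45, 42], 0.79)]
mug [([328, 278, 44, 38], 0.9), ([251, 193, 126, 120], 0.5)]
notebook [([140, 193, 54, 50], 0.69)]
side {'mtx': [[409.1394910489505, 0.0, 259.07925052546864], [0.0, 409.1394910489505, 196.1636108182332], [0.0, 0.0, 1.0]], 'k1': -0.04082296943831123, 'extrinsics': [[0.9535535140845857, -0.3011371413082636, -0.007219272929076785, -0.5482435843285723], [0.20445820253291358, 0.62944683
[... 485 characters left out ...]
.5902177347858, 0.0, 258.0372264764697], [0.0, 279.5902177347858, 188.5747573443792], [0.0, 0.0, 1.0]], 'k1': 0.013790121306034983, 'T_tool_cam': [[-0.0010619808629588137, 0.9650698156483029, 0.26199069281406484, 0.06643879101950662], [0.9999993987645843, 0.0009532964343725632, 0.0005419376114286331, 0.00017779472413670394], [0.00027325283745582363, 0.26199111082335447, -0.9650702477967229, -0.12494201190593834], [0.0, 0.0, 0.0, 1.0]]}
valve_box [([275, 169, 327, 312], 0.79), ([290, 68, 42, 62], 0.16)]
button_left [([290, 69, 39, 63], 0.93)]
button_right [([242, 295, 28, 34], 0.89)]
panel_handle [([271, 183, 226, 220], 0.89), ([274, 169, 330, 306], 0.3)]
mat_top []
bowl []
mug []
notebook []
```

View pics/wrist0.png

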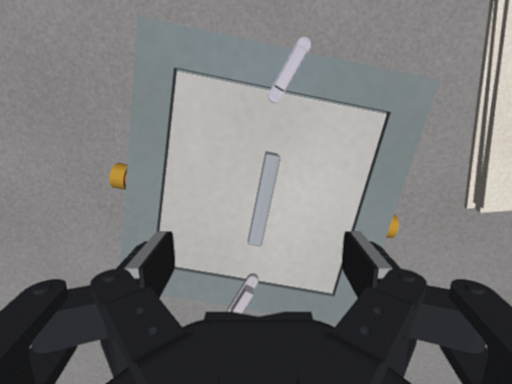

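View pics/side0.png

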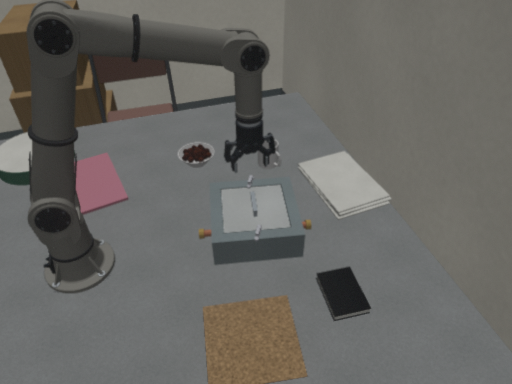

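View pics/scene0.png

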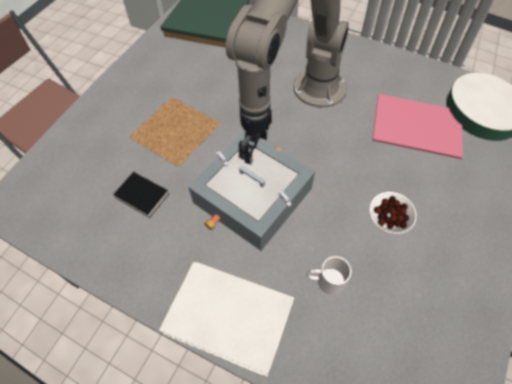

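```bash
cat > h.py <<'E'
from station import robot, fingers, vision, workorder, recognise
import numpy as np, cv2
from scipy.spatial.transform import Rotation as R
from scipy.optimize import least_squares
def cam(n, tcp=None, rpy=None):
    """world->camera 4x4"""
    c=vision.calibration(n)
    if n!="wrist": return c,np.array(c["extrinsics"])
    T=np.eye(4); T[:3,:3]=R.from_euler("xyz",rpy if rpy is not None else robot.current_eef_rot(),degrees=True).as_matrix()
    T[:3,3]=tcp if tcp is not None else robot.current_tool_pos()
    return c,np.linalg.inv(T@np.array(c["T_tool_cam"]))
def ray(C,uv):
    c,E=C; K=np.array(c["mtx"])
    d=np.linalg.solve(K,[uv[0],uv[1],1])[:2]; s=d.copy()
    for _ in range(8): s=d/(1+c["k1"]*(s@s))
    v=E[:3,:3].T@np.array([s[0],-s[1],-1]); return -E[:3,:3].T@E[:3,3],v
def onz(C,uv,z):
    o,v=ray(C,uv); return o+v*(z-o[2])/v[2]
def proj(C,P):
    c,E=C; p=E[:3,:3]@np.asarray(P)+E[:3,3]; s=np.array([p[0],-p[1]])/-p[2]
    s=s*(1+c["k1"]*(s@s)); K=np.array(c["mtx"]); return K[:2,:2]@s+K[:2,2]
def tri(obs):
    A=np.zeros((3,3));b=np.zeros(3)
    for C,uv in obs:
        o,v=ray(C,uv);v=v/np.linalg.norm(v);M=np.eye(3)-np.outer(v,v);A+=M;b+=M@o
    return np.linalg.solve(A,b)
E
python3 - <<'E'
from h import *
np.set_printoptions(precision=4,suppress=True)
print(robot.current_tool_pos(),robot.current_eef_rot(),robot.tip_reach)
W,S,D=cam("wrist"),cam("scene"),cam("side")
# wrist: panel corners at z=.099 (roughly), handle ends z=.127, buttons z=.12, pipe stubs z .03
for n,uv,z in [("c",(176,69),.099),("c",(388,112),.099),("c",(334,294),.1),("h",(271,154),.127),("h",(255,244),.127),("bt",(304,44),.12),("bt",(274,97),.12),("bb",(253,278),.12),("p",(119,176),.03),("p",(393,226),.03)]:
    print(n,onz(W,uv,z))
print("mat side",onz(D,(255,338),.004),"scene",onz(S,(176,130),.004),"tri",tri([(D,(255,338)),(S,(176,130))]))
for uv in [(203,305),(291,298),(303,377),(207,388)]: print("matc side",onz(D,uv,.004))
for uv in [(175,99),(218,126),(177,163),(132,130)]: print("matc scene",onz(S,uv,.004))
print("handle tri",tri([(D,(254,203)),(S,(252,175))]), "panel",tri([(D,(256,209)),(S,(252,185))]))
print("bl",tri([(S,(283,198)),(D,(250,181))]),"br",tri([(S,(222,159)),(D,(257,234))]))
for n,ds,ss in [("bowl",(196,154),(394,212)),("mug",(268,155),(328,278)),("nb",(345,293),(140,193))]: print(n,tri([(D,ds),(S,ss)]))
E
```

```text
[0.55   0.     0.2483] [179.9989   0.0006  90.0041] 0.017
c [0.4757 0.1045 0.099 ]
c [0.6726 0.0667 0.099 ]
c [ 0.6353 -0.1306  0.1   ]
h [0.5615 0.0312 0.127 ]
h [ 0.5471 -0.0557  0.127 ]
bt [0.5879 0.1205 0.12  ]
bt [0.5639 0.0794 0.12  ]
bb [ 0.5448 -0.0974  0.12  ]
p [ 0.3758 -0.0102  0.03  ]
p [ 0.7275 -0.0779  0.03  ]
mat side [ 0.4384 -0.3973  0.004 ] scene [ 0.4307 -0.3874  0.004 ] tri [ 0.4342 -0.3919  0.001 ]
matc side [ 0.33   -0.2576  0.004 ]
matc side [ 0.5712 -0.3106  0.004 ]
matc side [ 0.5184 -0.5314  0.004 ]
matc side [ 0.2916 -0.4871  0.004 ]
matc scene [ 0.3002 -0.4768  0.004 ]
matc scene [ 0.3485 -0.2577  0.004 ]
matc scene [ 0.5539 -0.3037  0.004 ]
matc scene [ 0.5003 -0.5366  0.004 ]
handle tri [ 0.5529 -0.0144  0.1152] panel [ 0.5629 -0.0083  0.0799]
bl [0.5771 0.1016 0.1063] br [ 0.5282 -0.1308  0.0984]
bowl [0.4414 0.4136 0.0387]
mug [0.7158 0.3099 0.0382]
nb [ 0.7163 -0.3461  0.0135]
```

Run:
```python
from h import *
np.set_printoptions(precision=4,suppress=True)
robot.move_to([0.535,-0.14,0.25],[180,0,90])
print(robot.current_tool_pos(),robot.current_eef_rot(),robot.current_time_s())
im=vision.grab_frame("wrist"); cv2.imwrite("pics/w1.png",im[:,:,::-1])
for l in ["button_right","button_left","panel_handle"]: print(l,[( [round(x) for x in d["rect"]],round(d["p"],2)) for d in recognise(l,"wrist")][:3])
```

```text
[ 0.5349 -0.1406  0.25  ] [179.9891  -0.0408  89.8976] 1.9667
button_right []
button_left []
panel_handle [([281, 86, 248, 169], 0.89)]
```

View pics/w1.png

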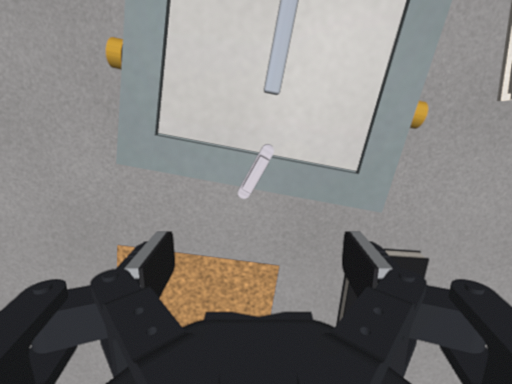

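The view shows the right button from (268,148) to (243,194), the lower end of the handle at (272,92), and the lower panel corners at (157,134) and (359,171).

Run:
```python
from h import *
np.set_printoptions(precision=4,suppress=True)
W0=cam("wrist",[.55,0,.2483],[180,0,90]); W1=cam("wrist")
for uv,z in [((157,134),.099),((359,171),.099),((268,148),.113),((243,194),.113)]: print(onz(W1,uv,z))
print("handle low end tri",tri([(W0,(255,244)),(W1,(272,92))]))
print("br top end tri",tri([(W0,(253,278)),(W1,(267,147))]))
print("corner BR",tri([(W0,(334,294)),(W1,(359,171))]))
# fit box x,y,yaw and both button angles
def res(p):
    x,y,a,bl,br=p; Rz=lambda t:np.array([[np.cos(t),-np.sin(t)],[np.sin(t),np.cos(t)]])
    B=lambda q,z: np.r_[Rz(a)@q+[x,y],z]
    def btn(s,th,e): return B(np.array([0,.1185*s])+Rz(th)@np.array([0,.030*e]),.107)
    o=[(W0,(176,69),B([-.1025,.1025],.1)),(W0,(388,112),B([.1025,.1025],.1)),(W0,(334,294),B([.1025,-.1025],.1)),
       (W1,(157,134),B([-.1025,-.1025],.1)),(W1,(359,171),B([.1025,-.1025],.1)),
       (W0,(307,38),btn(1,bl,1)),(W0,(273,101),btn(1,bl,-1)),(W1,(269,145),btn(-1,br,1)),(W1,(242,197),btn(-1,br,-1))]
    return np.concatenate([proj(C,P)-uv for C,uv,P in o])
s=least_squares(res,[.554,-.012,-.18,-.35,-.35]);print(s.x,np.round(s.fun,1))
x,y,a=s.x[:3]
for q in [.1185,-.1185]: print(x-np.sin(a)*q,y+np.cos(a)*q)
```

```text
[ 0.4375 -0.0916  0.099 ]
[ 0.6368 -0.1276  0.099 ]
[ 0.5448 -0.1031  0.113 ]
[ 0.5209 -0.1479  0.113 ]
handle low end tri [ 0.547  -0.0548  0.129 ]
br top end tri [ 0.5442 -0.1023  0.1124]
corner BR [ 0.6336 -0.126   0.1067]
[ 0.5554 -0.0126 -0.1897 -0.3204 -0.2778] [-2.4 -3.6  3.7 -2.3  1.1  1.5 -2.4  2.5 -0.3  5.1  0.3 -2.7 -0.7 -1.2
  0.7  1.3 -0.   2.9]
0.57771271125529 0.10377236503695642
0.5330198377853499 -0.12897545355862125
```

```bash
cat >> h.py <<'E'
def turn(p,a0,a1,z=.122):
    """grip the fin at p lying at world angle a0 (from y, deg), turn it to a1"""
    robot.move_to([p[0],p[1],.19],[180,0,90+a0]); fingers.gripper_to(.5,30)
    hit=robot.line_to([p[0],p[1],z],velocity=.08,f_stop=12)
    fingers.gripper_to(0,30); print("hit",hit,robot.current_tool_pos(),"gap",robot.current_finger_gap(),robot.current_gripper_force())
    n=int(np.ceil(abs(a1-a0)/12))
    for a in np.linspace(a0,a1,n+1)[1:]:
        robot.move_to([p[0],p[1],z],[180,0,90+a])
    print("force",robot.current_contact_force(),robot.current_torque(),robot.current_eef_rot())
    fingers.gripper_to(.5); robot.line_to([p[0],p[1],.19],velocity=.15); print(robot.current_time_s())
E
python3 - <<'E'
from h import *
np.set_printoptions(precision=3,suppress=True)
turn((.533,-.128),-27,-96)
turn((.577,.1035),-29,-96)
robot.move_to([.55,0,.25],[180,0,90])
im=vision.grab_frame("wrist"); cv2.imwrite("pics/w2.png",im[:,:,::-1]); print(robot.current_tool_pos(),robot.current_time_s())
E
```

```text
hit False [ 0.533 -0.128  0.123] gap 0.12146994662189621 29.27427775720389
force [ 4.925 -4.923  1.44 ] [-1.132 -0.988 -0.052] [179.8    -0.257  -5.811]
7.3583
hit False [0.578 0.103 0.123] gap 0.12167570010846611 29.314548937400104
force [ 3.84  -3.024  4.531] [-0.692 -0.985 -0.004] [179.94   -0.173  -5.722]
12.6583
[0.55  0.    0.249] 14.25
```

View pics/w2.png

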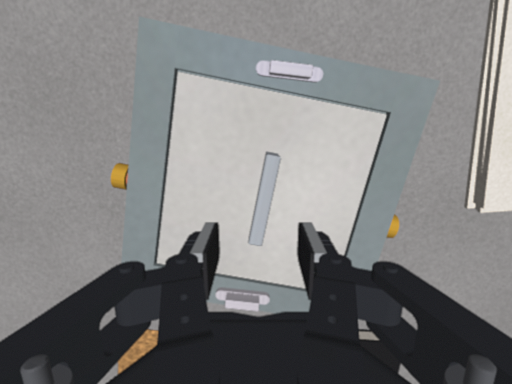

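Both buttons now lie along the box's x axis, clear of the panel: the left one around (290,70), the right one around (243,299). The handle is unmoved at (271,154) to (255,244).

Run:
```python
from h import *
np.set_printoptions(precision=3,suppress=True)
h=[.5545,-.0123]; y=80
robot.move_to([*h,.19],[180,0,y])
print(robot.line_to([*h,.121],velocity=.1,f_stop=12))
fingers.gripper_to(0,70); print(robot.current_tool_pos(),robot.current_finger_gap(),robot.current_gripper_force())
robot.line_to([*h,.15],velocity=.04); robot.line_to([*h,.22],velocity=.12)
print(robot.current_finger_gap(),robot.current_contact_force(),robot.current_tool_pos(),robot.current_time_s())
im=vision.grab_frame("side"); cv2.imwrite("pics/s3.png",im[:,:,::-1])
im=vision.grab_frame("wrist"); cv2.imwrite("pics/w3.png",im[:,:,::-1])
```

```text
False
[ 0.555 -0.012  0.122] 0.1408850718501573 69.55388903617859
0.14943780233194087 [-0.1    0.235 -4.243] [ 0.554 -0.012  0.219] 17.4333
```

View pics/s3.png

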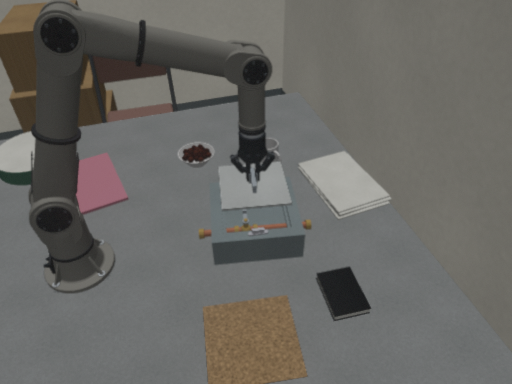

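The panel is out of the box, held level near (255,185); the mat is clear at (253,340).

Run:
```python
from h import *
np.set_printoptions(precision=3,suppress=True)
m=[.430,-.394]
robot.line_to([.49,-.2,.22],[180,0,79],velocity=.2)
robot.line_to([*m,.2],[180,0,78],velocity=.2)
robot.line_to([*m,.06],velocity=.1)
print(robot.line_to([*m,.0345],velocity=.02,f_stop=8),robot.current_tool_pos(),robot.current_contact_force())
fingers.gripper_to(.45,30); robot.line_to([*m,.15],velocity=.1)
print(robot.current_time_s())
p=np.array([.5554,-.0126])
robot.move_to([.54,-.09,.26],[180,0,79])
for n in["wrist","side"]:
    im=vision.grab_frame(n); cv2.imwrite(f"pics/{n}4.png",im[:,:,::-1]); 
    for l in ["valve","valve_grip","panel_handle","mat_top"]: print(n,l,[( [round(x) for x in d["rect"]],round(d["p"],2)) for d in recognise(l,n)][:2])
print(robot.current_tool_pos(),robot.current_eef_rot(),robot.current_time_s())
a=cv2.imread("pics/wrist4.png");b=cv2.imread("pics/side4.png")[240:,180:380]
b=cv2.resize(b,None,fx=384/b.shape[0]*.98,fy=384/b.shape[0]*.98)[:384,:288]
c=np.zeros((384,800,3),np.uint8);c[:,:512]=a;c[:b.shape[0],512:512+b.shape[1]]=b;cv2.imwrite("pics/c4.png",c)
```

```text
True [ 0.43  -0.394  0.036] [-0.382 -0.68   5.722]
24.1917
wrist valve [([232, 92, 21, 92], 0.9), ([227, 316, 149, 65], 0.59)]
wrist valve_grip []
wrist panel_handle [([250, 308, 83, 18], 0.73)]
wrist mat_top [([228, 316, 146, 61], 0.74)]
side valve [([254, 220, 113, 89], 0.59)]
side valve_grip []
side panel_handle [([252, 341, 84, 78], 0.77)]
side mat_top [([256, 338, 108, 91], 0.65)]
[ 0.54 -0.09  0.26] [-179.995    0.002   78.984] 25.9833
```

View pics/c4.png

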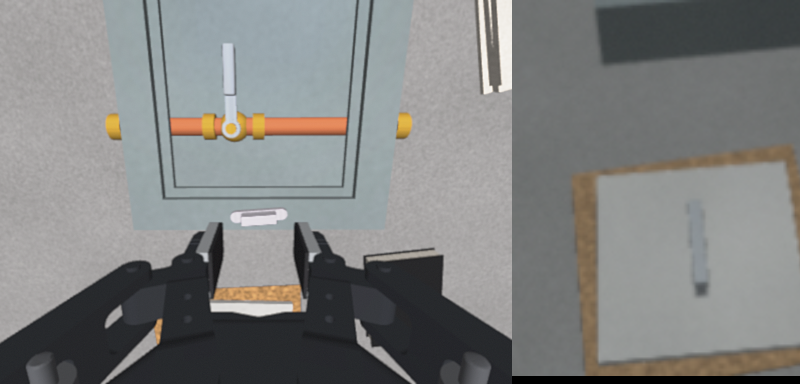

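The panel lies flat, handle up, roughly centred on the mat. The lever points to the box's +y: spindle at (232,128), grip from (229,44) to (229,95).

Run:
```python
from h import *
np.set_printoptions(precision=4,suppress=True)
W4=cam("wrist")
x,y,a=.5554,-.0126,-.1897
c,s=np.cos(a),np.sin(a); ax=np.array([x+c*-.03-s*-.03,y+s*-.03+c*-.03]); print("axis pred",ax)
print("spindle",onz(W4,(232,129),.07),"out",onz(W4,(229,44),.084),"in",onz(W4,(229,95),.084))
robot.move_to([.56,-.035,.22],[180,0,79]); W5=cam("wrist")
im=vision.grab_frame("wrist"); cv2.imwrite("pics/w5.png",im[:,:,::-1])
print([( d["rect"],round(d["p"],2)) for d in recognise("valve","wrist")][:2])
```

```text
axis pred [ 0.5203 -0.0364]
spindle [ 0.5212 -0.0365  0.07  ] out [0.5373 0.0436 0.084 ] in [ 0.5269 -0.0023  0.084 ]
[([221.8, 156.8, 22.8, 87.8], 0.69)]
```

View pics/w5.png

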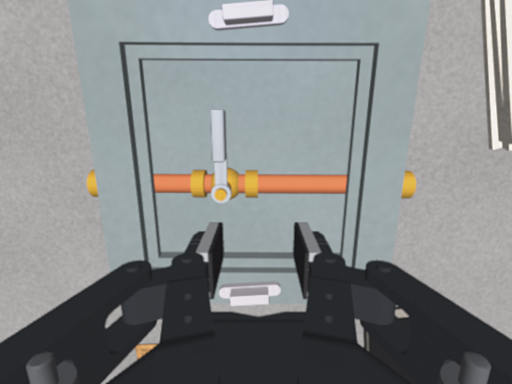

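Run:
```python
from h import *
np.set_printoptions(precision=4,suppress=True)
W5=cam("wrist"); W4=cam("wrist",[.54,-.09,.26],[180,0,78.98])
print("tri out",tri([(W4,(229,44)),(W5,(218,110))]),"in",tri([(W4,(229,95)),(W5,(218,160))]))
ax=np.array([.5207,-.0365]); f0,f1=79.,34.5
P=lambda f,z=.077:[ax[0]+.058*np.cos(np.radians(f)),ax[1]+.058*np.sin(np.radians(f)),z]
robot.move_to(P(f0,.17),[180,0,f0])
print(robot.line_to(P(f0),velocity=.08,f_stop=12))
fingers.gripper_to(0,40); print(robot.current_tool_pos(),robot.current_finger_gap())
for f in np.linspace(f0,f1,10)[1:]: robot.line_to(P(f),[180,0,f],velocity=.05)
robot.pause(.2); print(robot.current_tool_pos(),robot.current_eef_rot(),robot.current_contact_force())
fingers.gripper_to(.45); robot.line_to(P(f1,.17),velocity=.1)
robot.move_to([.54,-.06,.26],[180,0,79])
im=vision.grab_frame("wrist"); cv2.imwrite("pics/w6.png",im[:,:,::-1])
print(robot.current_tool_pos(),robot.current_time_s())
```

```text
tri out [0.5398 0.038  0.1067] in [ 0.5292 -0.0036  0.098 ]
False
[0.5315 0.0206 0.0776] 0.13194225322314018
[ 0.5688 -0.0042  0.0776] [179.9354  -0.0338  34.753 ] [-1.7764 -0.5697  4.7896]
[ 0.5396 -0.059   0.2586] 33.2917
```

View pics/w6.png

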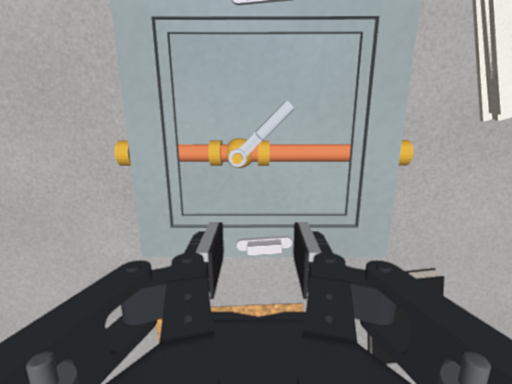

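The lever now points diagonally, from the spindle at (237,158) to its tip at (290,104). I'll compute the angle against the pipe, then hand in.

Run:
```python
from h import *
W=cam("wrist")
s,e=onz(W,(237,158),.075),onz(W,(290,105),.084); p,q=onz(W,(123,153),.03),onz(W,(405,153),.03)
d=lambda u:np.degrees(np.arctan2(u[1],u[0]))
v=d(e-s)-d(q-p); print(v,np.linalg.norm(e-s))
v2=d(e-s)+10.9; print(v2)
if 40.5<v<49.5: print(workorder.close_job())
```

```text
44.943426240499655 0.07987663706211862
44.79999176583383
the job is handed in; nothing more can be done
None
```

The job is handed in: both turn buttons are aside, the panel lies flat with its handle up near the middle of the cork mat, and the valve lever measured about 45° to the pipe; the verdict was not shown to me.

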